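# Hang the vial-lane gate on its lift-off hinge and hold it shut

## Robot

A 6-joint arm with a two-finger parallel gripper is mounted at the origin on a cart in front of the work surface, level with it; the furniture and walls round the work are solid. World frame = base frame: x ahead of the robot, y to its left, z up, the work surface at z = 0. Lengths are in m, angles in rad, forces in N, time in s.
With the tool pointing down it reaches from about 0.35 to 0.975 m from the base axis. Payload 7.1 kg.
Tool frame: the origin (TCP) lies midway between the tips of the shut fingers; the grasp point (between the pads) lies 19 mm behind it; z points along the fingers, x is the direction in which the jaws open and shut, and the axes are right-handed (so a half turn about z gives the same grasp; the last joint's range is limited). The gripper opens to 88 mm and grips with 3 to 60 N. Pads are 20 mm wide; open, the fingers measure 115 mm over their backs; the gripper's body (75 mm by 178 mm) begins 61 mm behind the grasp point.
Start: joints at [1.221, 0.423, 1.63, -0, 1.089, -0.019], TCP at [0.203, 0.591, 0.223] pointing down, gripper open.
Joint ranges: [-3, 3], [-0.9, 2.11], [0.09, 2.58], [-1.31, 4.45], [0.11, 2.69], [-2.54, 2.54]. Speed limits (rad/s): [2.39, 2.39, 3.01, 3.14, 3.14, 3.14].

## Interface

Orientations are given as a unit quaternion [w, x, y, z].
In Python, from station import move_pose, movel, movej, command_gripper, wait, inverse_kinematics, read_camera, camera_info, MotionError, job_done, get_time, get_joint_pos, get_qvel, get_effort, get_tcp_pos, get_ee_rot, get_ft_force, get_ft_torque, get_grip_width gives the robot as it stands. Calls block until the motion is done:
- move_pose(position, orientation): joint-space move of the TCP to a pose.
- movel(position, frame=None, v=0.15, until_force=None): straight line of the TCP; frame=None keeps the orientation; v is the mean speed in m/s. With until_force (N) it stops when the force on the tool has changed by that much, and returns True; else False.
- movej(angles): joint-space move.
- command_gripper(opening): opening from 0.0 (shut) to 1.0 (fully open); the grip force is fixed at half the most; returns when the fingers have stopped.
- wait(seconds).
- inverse_kinematics(position, orientation): joint angles nearest the present ones, or None.
- read_camera(name): name is "side" or "top" or "wrist"; returns the picture (400x640x3 uint8, red, green, blue); there is no depth.
- camera_info(name): a dict with "intrinsics" (3x3 intrinsics, pixels), "T" (4x4, takes a point from camera to world coordinates); the wrist camera has in their place "tool_from_camera" (4x4, takes a point from camera to tool coordinates, whose origin is the TCP and whose axes are the tool frame's). Camera axes: x right, y up, looking along -z (the intrinsics and any distortion apply to the point x, -y, -z); pixel columns grow to the right and rows downward; lengths in m; the calibration is good to about 2 mm. A picture is of the moment at which its call begins: read the wrist's pose just before it. camera_info takes no time and is no camera call.
A pose or a line that the arm cannot do raises MotionError and nothing moves.
- job_done(): hands the job in, once; it reports no verdict.
Readings, each from a call of its own:
- get_time(): time.
- get_joint_pos(): joint angles.
- get_qvel(): joint speeds.
- get_effort(): joint torques, N m.
- get_tcp_pos(): TCP position.
- get_ee_rot(): TCP orientation.
- get_ft_force(): force on the tool from outside, world axes, zero at the start.
- get_ft_torque(): the same for the moment, N m.
- get_grip_width(): opening from 0.0 (shut) to 1.0 (fully open).
Only numpy, scipy, OpenCV 4.12 (cv2) and the standard library are available. Lean on these libraries where they do the work, as an engineer would, in place of code of your own. Each camera call takes 0.05 s, during which the arm holds its last target.

## Task

Hang the loose gate of the vial lane on its lift-off hinge: take the steel hinge pin out of the pin block, drop it end-down into the bore of the hinge knuckle on the jamb block and let go of it, then fetch the gate from its slotted rest and lower it so that the hole of its knuckle goes over the standing pin and the knuckle sits fully down on the jamb's knuckle. Swing the gate shut until it lies in line with the sill and presses in the spring buffer of the stop post, and finish while still gripping it, upright and pressed on the buffer, so that a fitter can set the catch. Leave the two brass dowels in the block and do not disturb the other things lying about.

Things in the scene. Friction and masses are not known exactly. Their poses are not given: they have to be found in the camera images.
- gate_frame: Fixed aluminium gate frame: 8 mm sill, low jamb block with a steel hinge knuckle beside it, stop post. Origin on the vertical hinge axis at bed height; x along the sill from hinge to stop post, y away from the robot into the lane. Jamb block at x -50..-15 mm, 58 mm high. Behind the sill (y 36..112, x 12..96) a stub of lane with rails 40 mm high and three vials 70 mm high.
- jamb_mouth (a point): Centre of the jamb knuckle's open upper mouth, on the hinge axis, 58 mm above the bed. Knuckle 26 mm across; bore vertical, 11.5 mm wide, 34 mm deep, countersunk to 17.5 mm over the top 3 mm.
- jamb_bore (a point): Centre of the closed floor of the jamb knuckle's bore, 34 mm below its mouth.
- hinge_pin: Loose plain steel hinge pin, 10 mm diameter, 64 mm long, 38 g, both ends domed (5 mm radius); the tallest and only grey (not brass) pin in the pin block. Origin at the centre of its lower end, z up its length. In the block it stands 40 mm proud; fully down in the jamb knuckle, 30 mm proud, free to lean a little.
- pin_top (a point): Centre of the hinge pin's upper end, 64 mm above its origin.
- pin_block: Fixed grey block 92 x 32 x 30 mm (x, y, z), origin at the centre of its underside, with three 12 mm holes 24 mm deep in a row along its x, 28 mm apart. It holds the hinge pin and two dowels; which hole holds which varies.
- dowel_a: Loose brass dowel, 10 mm diameter, 44 mm long, in the pin block (20 mm proud). Not needed, stays there. Origin at the centre of its lower end.
- dowel_b: Second brass dowel, same as dowel_a.
- gate: Loose upright gate, about 0.26 kg: steel knuckle at one end, clear panel in an aluminium frame, black grip rail on top. Origin on the knuckle's axis at its lower mouth; x along the panel, z up. Panel 8 mm thick, x 18..112, z -38..48 mm; hinge strap on its -y face to y -9. Balances near x 50. Shut, its axes lie along gate_frame's; it opens towards the robot, clockwise from above.
- gate_mouth (a point): Centre of the gate knuckle's lower mouth (the gate's origin); meets jamb_mouth when the gate sits fully down. Knuckle 26 mm across, 40 mm long (z 0..40), bored right through 12 mm, countersunk to 18 mm at this mouth.
- gate_grip (a point): Centre of the gate's black grip rail, at x 65, y 0, z 60 mm in the gate's frame. Rail 12 mm thick (across y), x 16..114, z 48..72 mm; pinch it across its thickness from above.
- gate_rest: Fixed black block 70 x 46 x 32 mm with a slot 10 mm wide along its x in which the gate stands, the gate's lower edge 6 mm above the bed. Origin at the centre of its underside. The gate lifts straight out, 26 mm.
- stop_buffer (a joint): How far the spring buffer on the stop post is pressed in: 0 free, 0.007 m bottomed, spring 1.5 N/mm. About 0.004 (6 N) when the gate is in line with the sill.
- buffer_face (a point): Centre of the buffer's round black rubber face, 16 mm across, on the robot's side of the stop post, looking along gate_frame's -y and moving with the buffer. Free, it is at x 106, y 0, z 44 mm in gate_frame's axes. Stop post: x 98..118, y 8..32, top z 65 mm. The shut gate's panel lies on it.
- hex_key_4: Bystander: loose bent hex key, 86 x 24 x 5 mm, on the tool mat.
- vial_14: Bystander: loose open glass vial, 30 mm across, 67 mm tall, standing near the front edge of the bed.
- bearing: Bystander: loose ball bearing, 40 x 40 x 12 mm, lying on the bed near the infeed turntable.

How it is judged:
On the way, in this order (a step that is already met when the one before it is completed fails the run):
1. the hinge pin stands in the jamb knuckle's bore, fully down and let go (distance between hinge_pin and jamb_bore below 0.005 m and angle between hinge_pin's own z axis and vertical below 0.09 rad and contact force between the fingers and hinge_pin below 0.1 N), for 0.2 s.
2. the gate's knuckle is over the pin and down on the jamb's knuckle (distance between hinge_pin and jamb_bore below 0.005 m and angle between each of hinge_pin, gate's own z axis and vertical below 0.09 rad and horizontal distance between gate_mouth and jamb_mouth below 0.003 m and z of gate_mouth in the frame of jamb_mouth between -0.003 and 0.003 m), for 0.2 s.
At the end, for the whole second after the job is handed in: Pin in the jamb bore (within 5 mm of its floor, 5 deg of vertical); knuckle mouths within 3 mm sideways and in height; gate upright within 4 deg, in line with the frame within 4 deg, at rest, buffer pressed in over 1.5 mm, gripped with over 2 N; dowels within 10 mm of their start (distance between hinge_pin and jamb_bore below 0.005 m and angle between hinge_pin's own z axis and vertical below 0.09 rad and horizontal distance between gate_mouth and jamb_mouth below 0.003 m and z of gate_mouth in the frame of jamb_mouth between -0.003 and 0.003 m and angle between gate's own z axis and vertical below 0.07 rad and angle between the x axis of gate and the x axis of gate_frame, either way round below 0.07 rad and value of joint stop_buffer above 0.0015 m and contact force between the fingers and gate above 2 N and linear speed of gate below 0.02 m/s and distance of each of dowel_a, dowel_b from where it was at the start of the episode below 0.01 m); the arm keeps its last pose, push and grip.
It fails at once if a brass dowel is pulled out of the pin block (distance of any of dowel_a, dowel_b from where it was at the start of the episode above 0.015 m).
It fails at once if a bystander is shoved more than 20 mm (distance of any of hex_key_4, vial_14, bearing from where it was at the start of the episode above 0.02 m).
It also fails if it takes over 58 s, if anything falls off the work surface, if the arm or the gripper's body presses on something with over 40 N, if the wrist force passes 120 N, or if a joint passes its speed limit or range.

## Working session

There is one attempt and no reset: what is moved stays moved. The work goes in short steps, each a Python script; the robot and the scene stay as the last script left them, time stands still between calls to the robot, and variables do not carry over. Pictures are saved under pics/ and viewed, and the job is handed in when it is done.

```bash
ls; mkdir -p pics; python3 - <<'E'
from station import *
import cv2, numpy as np
for n in ["side","top","wrist"]:
    im=read_camera(n); cv2.imwrite(f"pics/{n}0.png",im[:,:,::-1])
    print(n,{k:np.round(v,4).tolist() if not isinstance(v,str) else v for k,v in camera_info(n).items()})
print(get_tcp_pos(),get_ee_rot(),get_grip_width(),get_time())
E
```

```text
pics
side {'intrinsics': [[474.9196, 0.0, 315.5481], [0.0, 474.9196, 202.3035], [0.0, 0.0, 1.0]], 'T': [[-0.9996, 0.0054, -0.0265, 0.4956], [-0.0263, -0.4229, 0.9058, 1.1958], [-0.0063, 0.9062, 0.4229, 0.5566], [0.0, 0.0, 0.0, 1.0]]}
top {'intrinsics': [[463.6342, 0.0, 323.388], [0.0, 463.6342, 204.5092], [0.0, 0.0, 1.0]], 'T': [[0.0449, 0.9704, -0.2371, 0.2952], [-0.999, 0.0448, -0.006, 0.2284], [0.0048, 0.2371, 0.9715, 1.0431], [0.0, 0.0, 0.0, 1.0]]}
wrist {'intrinsics': [[281.5307, 0.0, 318.4798], [0.0, 281.5307, 199.8389], [0.0, 0.0, 1.0]], 'tool_from_camera': [[1.0, -0.0007, 0.0006, -0.0015], [-0.0006, -0.9669, -0.2553, -0.0688], [0.0008, 0.2553, -0.9669, -0.1616], [0.0, 0.0, 0.0, 1.0]]}
[0.20283245 0.5907428  0.22209203] [ 3.38227802e-04  8.13859090e-01  5.81062007e-01 -4.60596080e-04] 0.9947077902438773 0.15
```

View pics/side0.png

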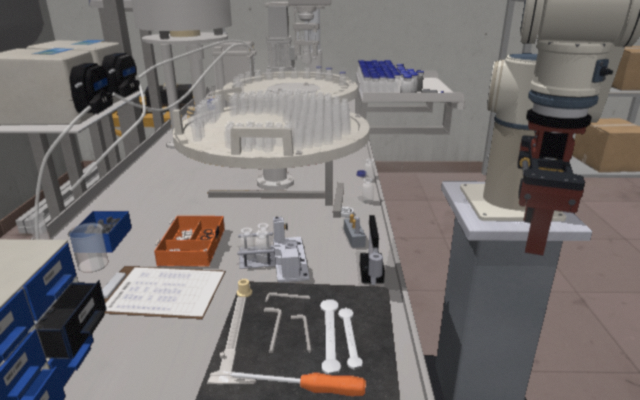

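View pics/top0.png

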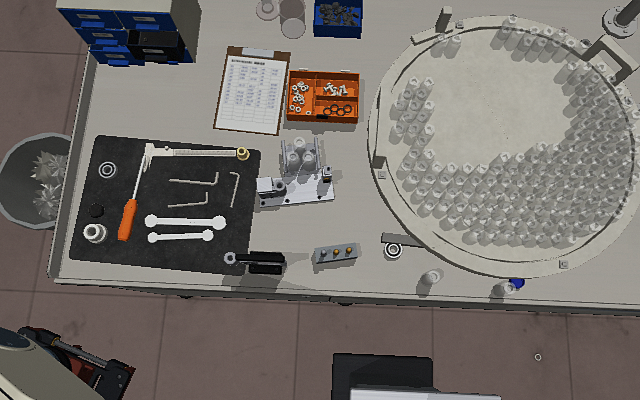

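View pics/wrist0.png

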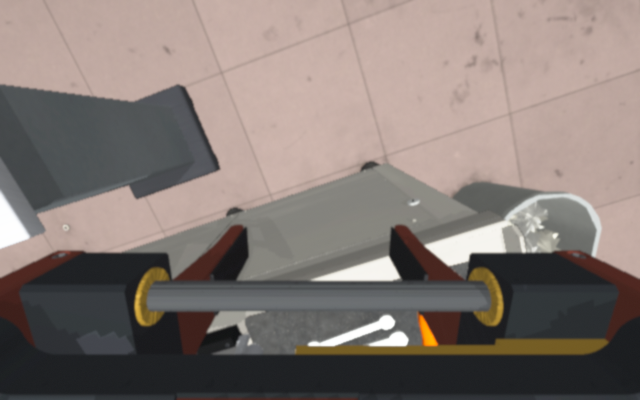

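The side view shows the gate frame near (280,250), the pin block at (353,230) and the gate at (375,250). In the top view the frame runs (258..335,190), the pin block is at (335,252), and the gate is at (230..285,260) with its knuckle at the left end. I'll enlarge these areas.

```bash
cat > h.py <<'E'
from station import *
import cv2, numpy as np
from scipy.spatial.transform import Rotation as R
np.set_printoptions(precision=4,suppress=True)
def ray(cam,px,pose=None):
    ci=camera_info(cam); K=np.array(ci["intrinsics"])
    T=np.array(ci["T"]) if "T" in ci else pose@np.array(ci["tool_from_camera"])
    d=np.linalg.inv(K)@[px[0],px[1],1]; d=T[:3,:3]@[d[0],-d[1],-d[2]]
    return T[:3,3],d
def atz(cam,px,z,pose=None):
    o,d=ray(cam,px,pose); return o+d*(z-o[2])/d[2]
def proj(cam,p,pose=None):
    ci=camera_info(cam); K=np.array(ci["intrinsics"])
    T=np.array(ci["T"]) if "T" in ci else pose@np.array(ci["tool_from_camera"])
    c=np.linalg.inv(T)@np.r_[p,1]; q=K@[c[0],-c[1],-c[2]]; return q[:2]/q[2]
def tri(obs):
    A=np.zeros((3,3));b=np.zeros(3)
    for cam,px,pose in obs:
        o,d=ray(cam,px,pose); d=d/np.linalg.norm(d); M=np.eye(3)-np.outer(d,d); A+=M;b+=M@o
    return np.linalg.solve(A,b)
def tcp():
    q=get_ee_rot(); T=np.eye(4); T[:3,:3]=R.from_quat([q[1],q[2],q[3],q[0]]).as_matrix(); T[:3,3]=get_tcp_pos(); return T
def quat(yaw):
    "tool down, tool x at yaw in the world"
    m=np.array([[np.cos(yaw),np.sin(yaw),0],[np.sin(yaw),-np.cos(yaw),0],[0,0,-1]])
    q=R.from_matrix(m).as_quat(); return [q[3],q[0],q[1],q[2]]
def crop(src,x,y,w,h,s,out):
    im=cv2.imread(src) if isinstance(src,str) else src
    cv2.imwrite(out,cv2.resize(im[y:y+h,x:x+w],None,fx=s,fy=s,interpolation=cv2.INTER_CUBIC))
def snap(n,out):
    P=tcp(); im=read_camera(n)[:,:,::-1].copy(); cv2.imwrite(out,im); np.save(out[:-4]+".npy",P); return P
E
python3 - <<'E'
from h import *
crop("pics/top0.png",215,130,160,150,5,"pics/topc.png")
crop("pics/top0.png",215,235,160,50,5,"pics/topd.png")
crop("pics/side0.png",225,185,170,110,4.7,"pics/sidec.png")
E
python3 - <<'E'
from h import *
for f,c in (("top",(230,258)),("top",(285,262))):print(atz(f,c,.08))
E
```

```text
[0.407  0.4231 0.08  ]
[0.404  0.3084 0.08  ]
```

View pics/topc.png

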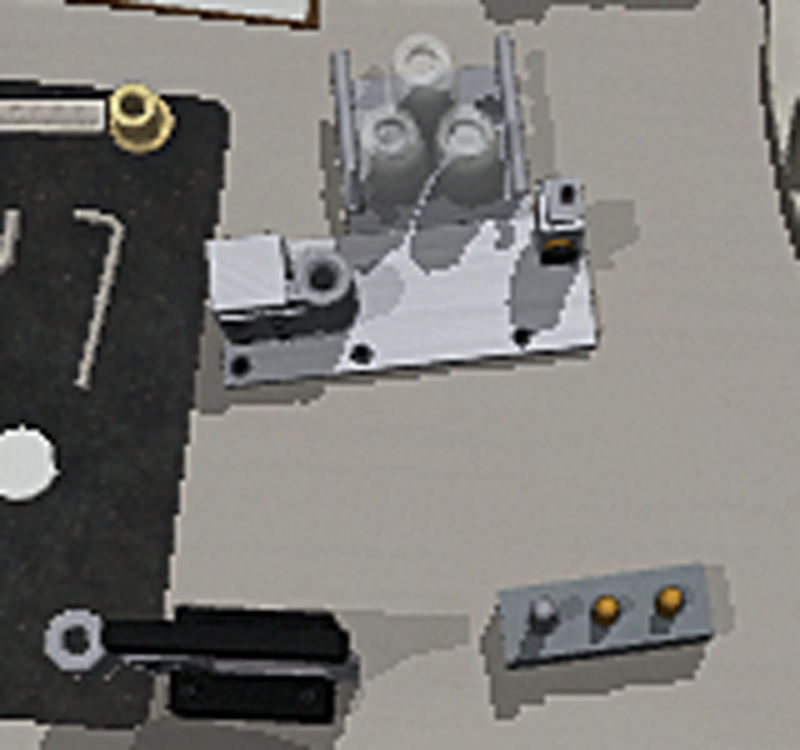

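View pics/sidec.png

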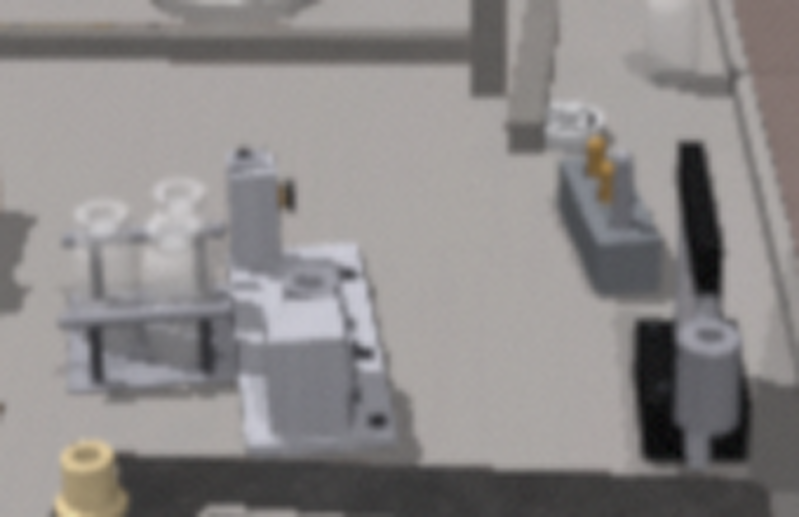

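```bash
python3 - <<'E'
from h import *
f=lambda u,v:(215+(u+.5)/5-.5,130+(v+.5)/5-.5)
g=lambda u,v:(225+(u+.5)/4.7-.5,185+(v+.5)/4.7-.5)
for n,p,z in [("pin",(543,607),.07),("dA",(606,606),.05),("dB",(670,600),.05),("jamb",(323,277),.058),("plateL",(225,385),.008),("plateR",(595,347),.008),("gk",(76,640),.084),("railL",(103,637),.116),("postTop",(565,195),.065),("blkR",(505,590),.03),("blkR2",(708,565),.03),]:
    print(n,atz("top",f(*p),z))
print("side jamb",atz("side",g(310,280),.058),"gk",atz("side",g(712,335),.084),"pin",atz("side",g(622,160),.07))
E
```

```text
pin [0.4319 0.2303 0.07  ]
dA [0.4364 0.2033 0.05  ]
dB [0.4402 0.1758 0.05  ]
jamb [0.5755 0.334  0.058 ]
plateL [0.5362 0.3808 0.008 ]
plateR [0.562  0.2119 0.008 ]
gk [0.4074 0.4227 0.084 ]
railL [0.4053 0.4056 0.116 ]
postTop [0.6161 0.2288 0.065 ]
blkR [0.4442 0.2474 0.03  ]
blkR2 [0.4594 0.1585 0.03  ]
side jamb [0.5736 0.3353 0.058 ] gk [0.4043 0.4217 0.084 ] pin [0.4305 0.2394 0.07  ]
```

The top view gives the pin at (0.432, 0.230), the jamb mouth at (0.5755, 0.334), the gate knuckle at (0.407, 0.423), and a frame yaw of about -81°. The side view agrees to within 2–3 mm, apart from a pin blob I read poorly. Next I'll go over the jamb and then the pin with the wrist camera.

```bash
python3 - <<'E'
from h import *
for yaw in (8.7,188.7):
  print(yaw,inverse_kinematics([.433,.23,.16],quat(np.radians(yaw))),inverse_kinematics([.575,.334,.2],quat(np.radians(yaw))))
q=quat(np.radians(8.7))
t=get_time();move_pose([.575,.334,.20],q);command_gripper(.5);print(get_time()-t,tcp()[:3,3]);snap("wrist","pics/w1.png")
t=get_time();move_pose([.433,.23,.15],q);print(get_time()-t);snap("wrist","pics/w2.png")
E
```

```text
8.7 [ 0.464   0.3182  1.9712 -0.      0.8521  0.3122] [ 0.5083  0.5054  1.5525 -0.      1.0837  0.3565]
188.7 None None
2.4833000000000003 [0.575  0.3339 0.2   ]
0.7584
```

View pics/w1.png

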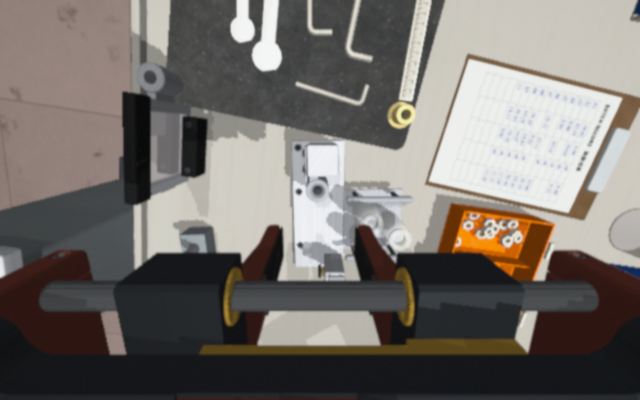

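View pics/w2.png

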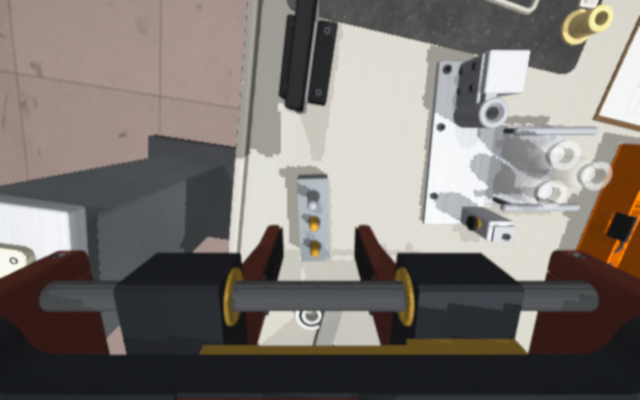

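w1 shows the jamb bore near (317,190) and the gate knuckle near (152,77). w2 shows the pin near (313,203) and the jamb bore near (492,112). I'll crop in for exact positions.

```bash
python3 - <<'E'
from h import *
a=cv2.imread("pics/w1.png");b=cv2.imread("pics/w2.png")
z=lambda im,x,y,w,h,s:cv2.resize(im[y:y+h,x:x+w],None,fx=s,fy=s,interpolation=cv2.INTER_CUBIC)
cv2.imwrite("pics/m.png",np.hstack([z(a,270,130,100,140,4),z(b,265,160,100,140,4)]))
cv2.imwrite("pics/m2.png",np.hstack([z(a,110,50,110,165,3.6),z(b,420,40,110,165,3.6)]))
E
```

```text
(no output)
```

View pics/m.png

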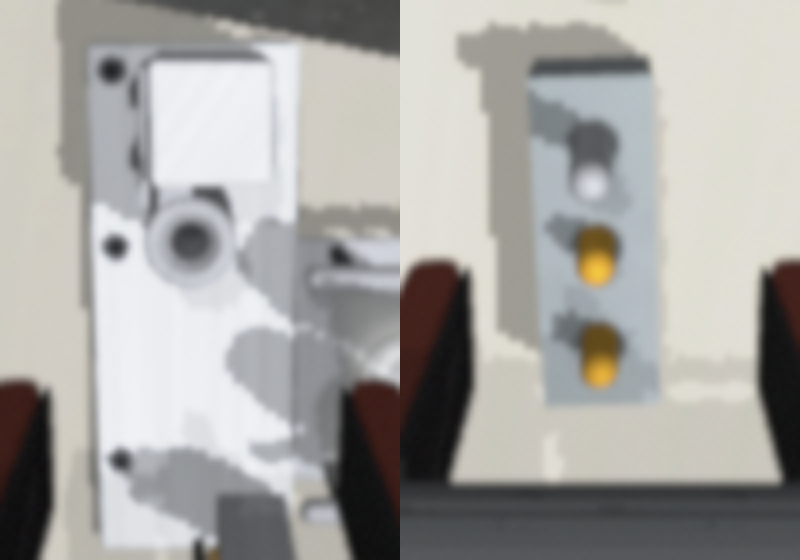

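View pics/m2.png

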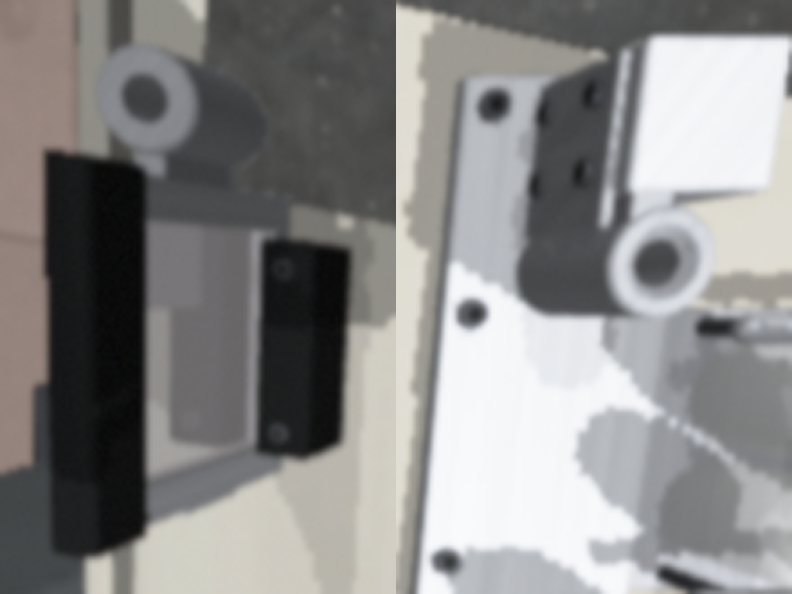

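```bash
python3 - <<'E'
from h import *
P1=np.load("pics/w1.npy");P2=np.load("pics/w2.npy")
f=lambda x,y,s,u,v:(x+(u+.5)/s-.5,y+(v+.5)/s-.5)
pin=atz("wrist",f(265,160,4,192,180),.068,P2)
j1=atz("wrist",f(270,130,4,190,242),.058,P1)
j2=atz("wrist",f(420,40,3.6,662-396,263),.058,P2)
print("pin",pin,"d",atz("wrist",f(265,160,4,197,268),.048,P2),atz("wrist",f(265,160,4,201,372),.048,P2))
print("jamb",j1,j2)
print("gk",atz("wrist",f(110,50,3.6,146,98),.084,P1))
a=atz("wrist",f(270,130,4,90,205),.008,P1);b=atz("wrist",f(270,130,4,103,545),.008,P1);print("plate",a,b,np.degrees(np.arctan2(*(b-a)[[1,0]])))
a=atz("wrist",f(265,160,4,128,75),.03,P2);b=atz("wrist",f(265,160,4,147,405),.03,P2);print("blk",np.degrees(np.arctan2(*(b-a)[[1,0]])))
E
```

```text
pin [0.43   0.2289 0.068 ] d [0.435 0.201 0.048] [0.4402 0.1732 0.048 ]
jamb [0.5737 0.3323 0.058 ] [0.5729 0.3315 0.058 ]
gk [0.4061 0.4199 0.084 ]
plate [0.5418 0.3281 0.008 ] [0.5615 0.2101 0.008 ] -80.49278614434678
blk -79.15993279703414
```

```bash
python3 - <<'E'
from h import *
q=quat(np.radians(9.7))
move_pose([.431,.2295,.10],q)
print(movel([.431,.2295,.043],v=.08,until_force=5),tcp()[:3,3])
command_gripper(0.0);print(get_grip_width()*88,get_ft_force(),get_ft_torque())
snap("wrist","pics/w3.png")
print(movel([.431,.2295,.13],v=.1),get_ft_force(),get_grip_width()*88,get_time())
snap("wrist","pics/w4.png")
crop("pics/w4.png",240,130,160,150,5,"pics/w4c.png")
E
```

```text
False [0.4313 0.2296 0.0433]
9.096622887568094 [-1.7523  0.4213  1.2448] [-0.0991  0.3205 -0.0142]
False [ 0.0866  1.0961 -0.1086] 9.350137408804732 6.375
```

View pics/w4c.png

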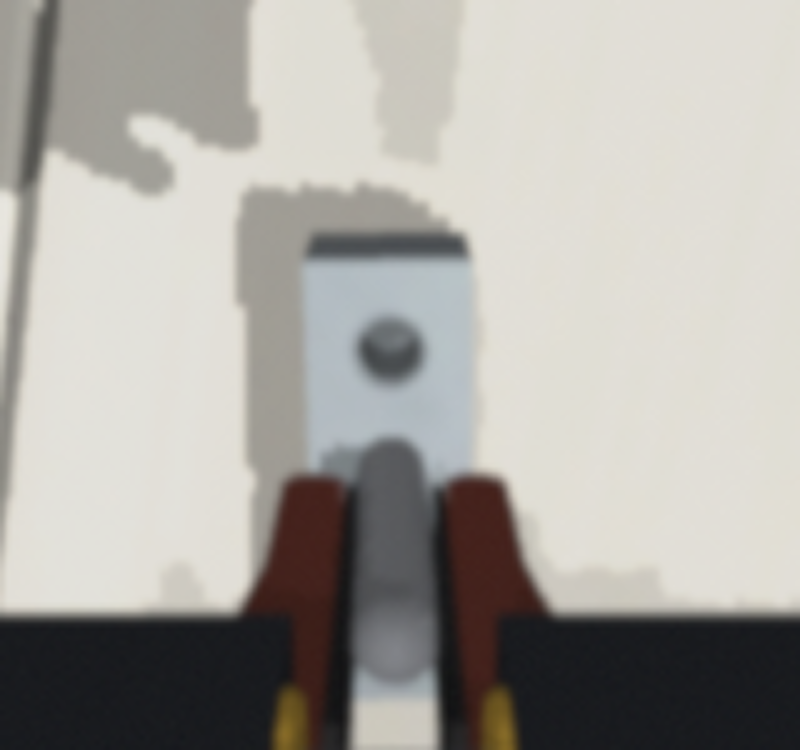

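```bash
python3 - <<'E'
from h import *
crop("pics/w3.png",240,130,160,150,5,"pics/w3c.png")
E
```

```text
(no output)
```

View pics/w3c.png

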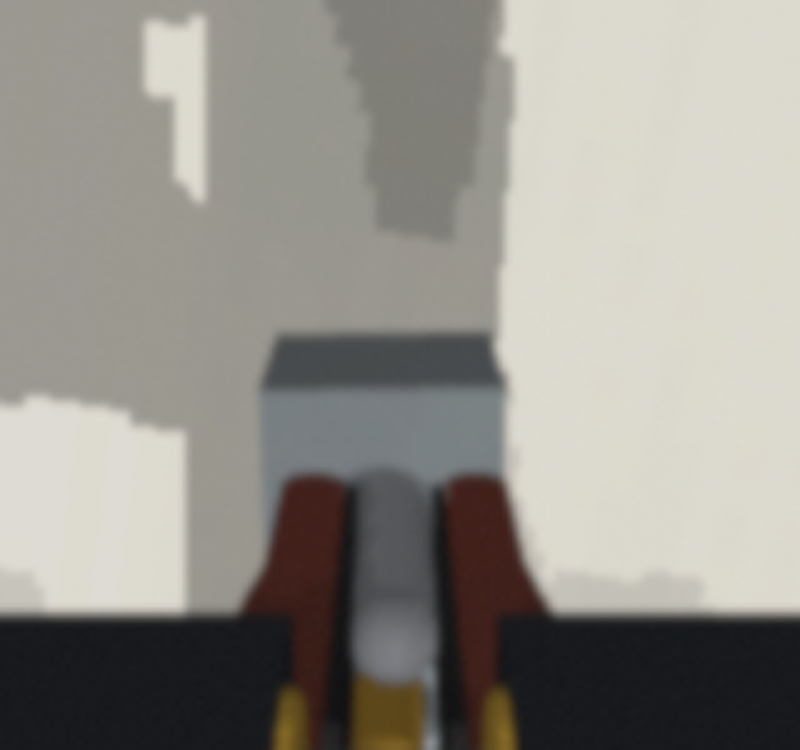

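The pin is out and held. The block's empty hole shows at crop (391,351), and the pin's lower end at about (391,437). I'll estimate the pin's offset and tilt in the tool.

```bash
python3 - <<'E'
from h import *
P=np.load("pics/w4.npy");P3=np.load("pics/w3.npy")
f=lambda u,v:(240+(u+.5)/5-.5,130+(v+.5)/5-.5)
I=np.linalg.inv
z0=P[2,3]
for n,p,z in [("bot",(390,468),z0+.027-.064+.005),("top",(393,642),z0+.022)]:
    w=atz("wrist",f(*p),z,P); print(n,w,(I(P)@np.r_[w,1])[:3])
w=atz("wrist",f(391,351),.03,P);print("hole",w,(I(P)@np.r_[w,1])[:3], P[:3,3])
P1=np.load("pics/w1.npy"); print(P1[:3,:3])
E
```

```text
bot [0.4301 0.2282 0.0975] [-0.0007  0.001   0.032 ]
top [0.4307 0.2276 0.1515] [-0.0002  0.0017 -0.022 ]
hole [0.43   0.2279 0.03  ] [-0.0007  0.0012  0.0995] [0.4306 0.2293 0.1295]
[[ 0.9885  0.1511 -0.0001]
 [ 0.1511 -0.9885 -0.    ]
 [-0.0001  0.     -1.    ]]
```

```bash
python3 - <<'E'
from h import *
q=quat(np.radians(9.7))
move_pose([.5738,.3333,.135],q)
snap("wrist","pics/w5.png");snap("side","pics/s5.png");snap("top","pics/t5.png")
movel([.5738,.3333,.105]); snap("wrist","pics/w6.png")
print(get_time(),tcp()[:3,3])
a=[cv2.resize(cv2.imread(f"pics/{n}.png")[150:270,270:370],None,fx=4,fy=4,interpolation=cv2.INTER_CUBIC) for n in("w5","w6")]
cv2.imwrite("pics/m5.png",np.hstack(a)); crop("pics/s5.png",230,190,100,90,6,"pics/s5c.png")
E
```

```text
7.7167 [0.5736 0.3331 0.1053]
```

View pics/m5.png

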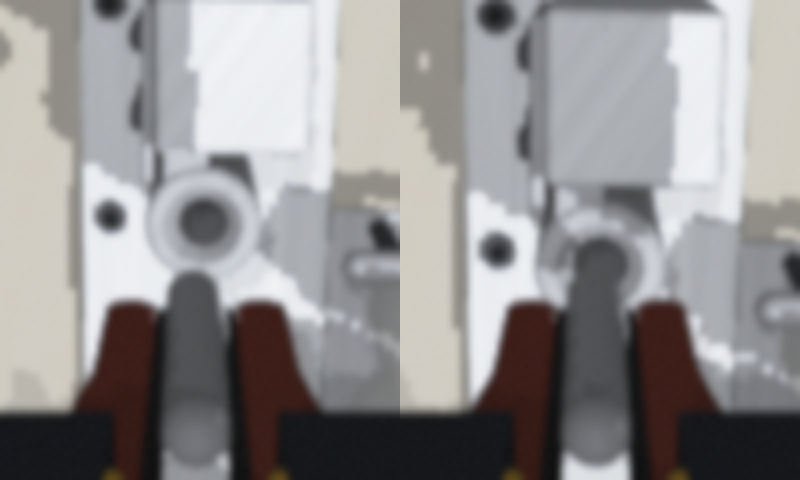

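View pics/s5c.png

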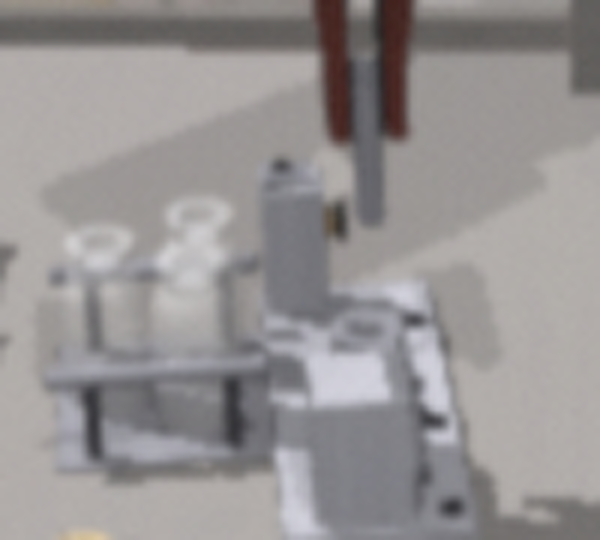

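```bash
python3 - <<'E'
from h import *
I=np.linalg.inv
f=lambda u,v:(270+(u+.5)/4-.5,150+(v+.5)/4-.5)
for n,p in (("w5",(203,219)),("w6",(201,258))):
    P=np.load(f"pics/{n}.npy"); w=atz("wrist",f(*p),.058,P); print(n,w,(I(P)@np.r_[w,1])[:3],P[:3,3])
P=np.load("pics/w5.npy");print(P[:3,:3])
g=lambda u,v:(230+(u+.5)/6-.5,190+(v+.5)/6-.5)
print("side jamb",atz("side",g(364,329),.058),"pin bot",atz("side",g(371,214),P[2,3]+.027-.064+.005))
E
```

```text
w5 [0.5734 0.3334 0.058 ] [ 0.0016 -0.0009  0.0757] [0.5723 0.3323 0.1337]
w6 [0.5736 0.334  0.058 ] [ 0.001  -0.0013  0.0465] [0.5729 0.3326 0.1045]
[[ 0.9857  0.1686 -0.0028]
 [ 0.1686 -0.9857 -0.0016]
 [-0.003   0.0012 -1.    ]]
side jamb [0.5742 0.3363 0.058 ] pin bot [0.5707 0.3335 0.1017]
```

```bash
python3 - <<'E'
from h import *
movel([.5746,.3350,.105]);wait(.3); print(tcp()[:3,3]);snap("wrist","pics/w7.png");snap("side","pics/s7.png");snap("top","pics/t7.png")
a=[cv2.resize(cv2.imread(f"pics/{n}.png")[y:y+100,x:x+100],None,fx=4,fy=4,interpolation=cv2.INTER_CUBIC) for n,x,y in(("w7",270,150),("s7",230,190))]
cv2.imwrite("pics/m7.png",np.hstack(a))
E
```

```text
[0.5746 0.335  0.1051]
```

View pics/m7.png

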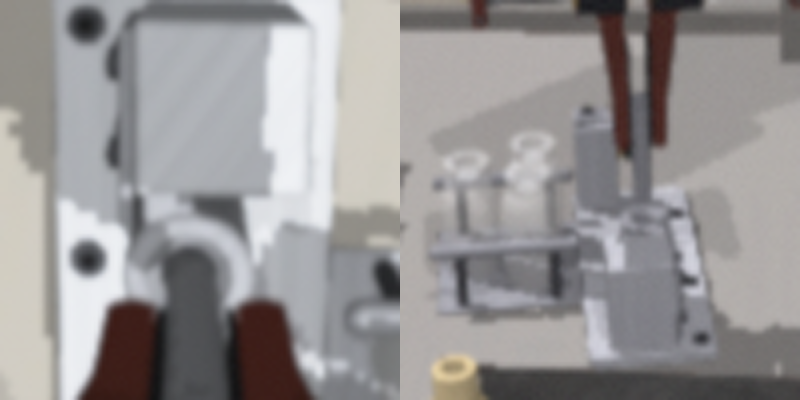

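The pin is centred on the mouth sideways: the ring centre is at crop x 190 and the pin at 192. I'll lower it with force sensing.

```bash
python3 - <<'E'
from h import *
r=movel([.5746,.3350,.0635],v=.04,until_force=6);wait(.1)
print(r,tcp()[:3,3],get_ft_force(),get_ft_torque(),get_time())
snap("side","pics/s8.png");snap("wrist","pics/w8.png")
a=[cv2.resize(cv2.imread(f"pics/{n}.png")[y:y+100,x:x+100],None,fx=4,fy=4,interpolation=cv2.INTER_CUBIC) for n,x,y in(("w8",270,150),("s8",230,190))]
cv2.imwrite("pics/m8.png",np.hstack(a))
E
```

```text
False [0.574  0.3346 0.0631] [-1.2977 -4.9922 -3.4352] [-0.9776  0.4799  0.0021] 9.7083
```

View pics/m8.png

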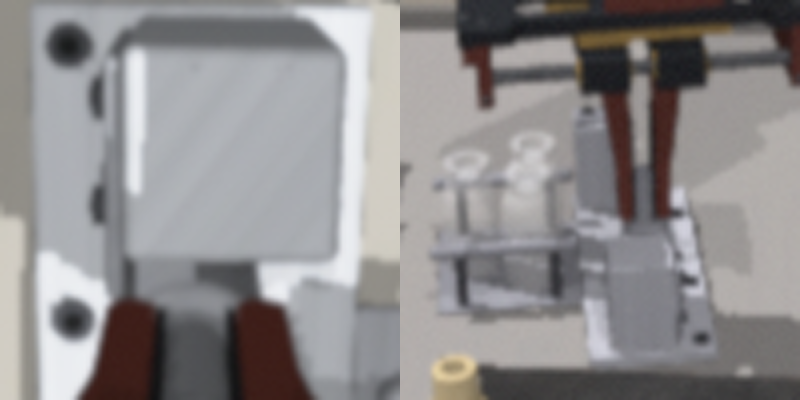

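```bash
python3 - <<'E'
from h import *
movel([.5742,.3338,.0635],v=.03); print(get_ft_force(),get_ft_torque(),tcp()[:3,3])
command_gripper(.3);wait(.2);print(get_ft_force())
movel([.5742,.3338,.125],v=.12); snap("wrist","pics/w9.png")
snap("side","pics/s9.png");snap("top","pics/t9.png");print(get_time())
a=[cv2.resize(cv2.imread(f"pics/{n}.png")[y:y+100,x:x+100],None,fx=4,fy=4,interpolation=cv2.INTER_CUBIC) for n,x,y in(("w9",270,150),("s9",230,190))]
cv2.imwrite("pics/m9.png",np.hstack(a))
E
```

```text
[-1.9739 -1.7214 -2.352 ] [-0.4217  0.2911  0.0436] [0.5744 0.3341 0.0637]
[-1.1703 -0.4406  0.1743]
11.5667
```

View pics/m9.png

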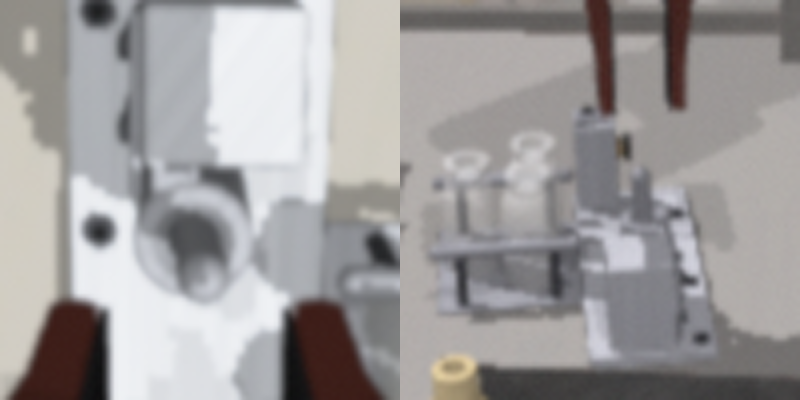

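The pin stands in the bore: its top is at crop (203,275), inside the ring centred at (194,240). Next I'll hover over the gate.

```bash
python3 - <<'E'
from h import *
f=lambda u,v:(270+(u+.5)/4-.5,150+(v+.5)/4-.5)
P=np.load("pics/w9.npy");print(P[:3,3],atz("wrist",f(203,275),.085,P),atz("wrist",f(194,241),.058,P))
g=lambda u,v:(230+(u-400+.5)/4-.5,190+(v+.5)/4-.5)
print(atz("side",g(641,172),.085), [proj("top",p) for p in ([.574,.334,.088],[.574,.334,.058])])
move_pose([.5,.35,.19],quat(np.radians(3)))
move_pose([.405,.365,.19],quat(0.0));command_gripper(.5);wait(.2);snap("wrist","pics/w10.png");print(tcp()[:3,3],get_time())
crop("pics/w10.png",230,80,160,150,5,"pics/w10c.png")
crop("pics/t9.png",215,220,100,60,8,"pics/t9c.png")
E
```

```text
[0.5739 0.3337 0.1248] [0.5752 0.334  0.085 ] [0.5737 0.3322 0.058 ]
[0.5743 0.3345 0.085 ] [array([277.9255, 181.7665]), array([279.1549, 185.6358])]
[0.405 0.365 0.19 ] 13.2667
```

View pics/w10c.png

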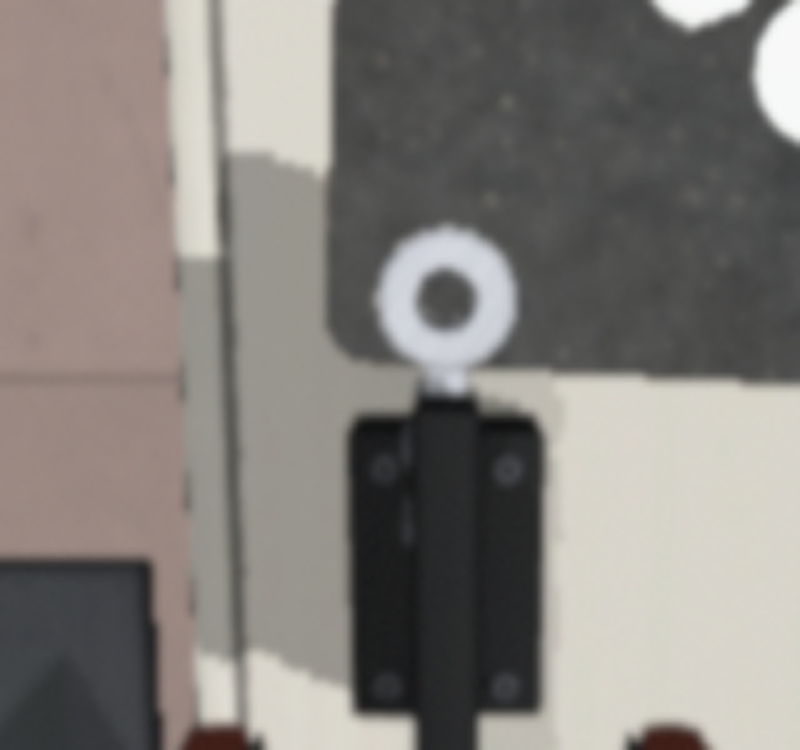

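View pics/t9c.png

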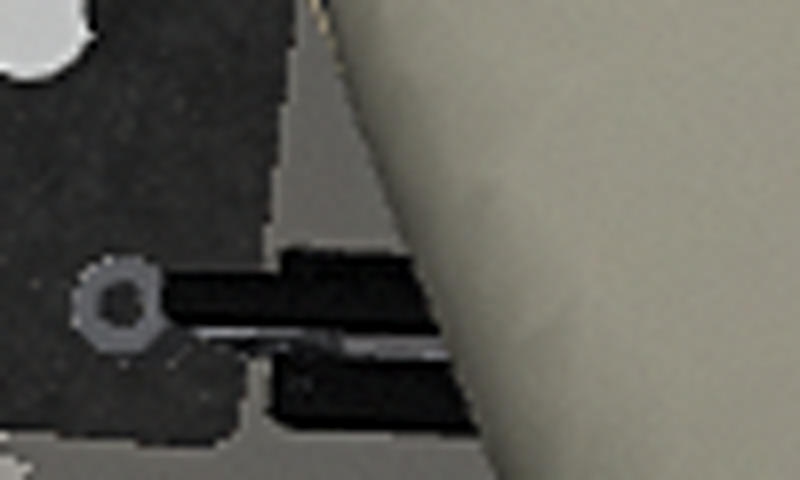

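The knuckle centre is at crop (447,298). The rail is centred on x ≈ 446 all along its length, so the gate's yaw is about -90°, aligned with the tool.

```bash
python3 - <<'E'
from h import *
I=np.linalg.inv
f=lambda u,v:(230+(u+.5)/5-.5,80+(v+.5)/5-.5)
P=np.load("pics/w10.npy")
k=atz("wrist",f(447,298),.084,P);a=atz("wrist",f(446.5,405),.116,P);b=atz("wrist",f(446,735),.116,P)
print(k,a,b,np.degrees(np.arctan2(*(b-k)[[1,0]])),np.degrees(np.arctan2(*(b-a)[[1,0]])))
x,y=k[0]+.0008,k[1]+.001-.054
print(x,y)
movel([x,y,.19]); print(movel([x,y,.0905],v=.1,until_force=6),tcp()[:3,3])
command_gripper(0);wait(.2);print(get_grip_width()*88,get_ft_force(),get_ft_torque(),get_time(),tcp()[:3,3])
snap("wrist","pics/w11.png");crop("pics/w11.png",230,80,160,150,5,"pics/w11c.png")
E
```

```text
[0.4057 0.4204 0.084 ] [0.4056 0.4044 0.116 ] [0.4056 0.3459 0.116 ] -90.12097312536316 -90.03506822800256
0.4065328891052609 0.3673788757919079
False [0.4069 0.3677 0.091 ]
11.78441533037405 [-0.6496 -0.4018  2.6019] [-0.1018  0.1462 -0.0119] 15.4583 [0.4066 0.3675 0.0906]
```

View pics/w11c.png

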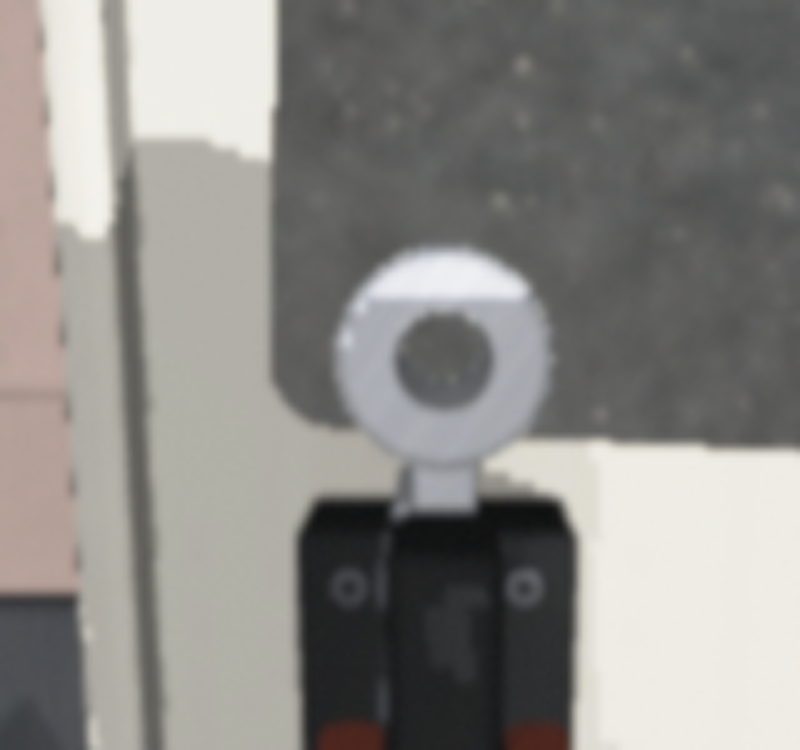

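```bash
python3 - <<'E'
from h import *
I=np.linalg.inv
f=lambda u,v:(230+(u+.5)/5-.5,80+(v+.5)/5-.5)
P=np.load("pics/w11.npy")
k=atz("wrist",f(443,356),.084,P);print(k,(I(P)@np.r_[k,1])[:3])
p=P[:3,3]
movel([.4065,.3675,.15],v=.1);wait(.2);P=snap("wrist","pics/w12.png");snap("side","pics/s12.png")
print(get_ft_force(),get_ft_torque(),get_grip_width()*88,get_time(),tcp()[:3,3])
a=[cv2.resize(cv2.imread(f"pics/{n}.png")[y:y+110,x:x+100],None,fx=4,fy=4,interpolation=cv2.INTER_CUBIC) for n,x,y in(("w12",270,110),("s12",320,190))]
cv2.imwrite("pics/m12.png",np.hstack(a))
E
```

```text
[0.4066 0.4207 0.084 ] [ 0.     -0.0533  0.0066]
[-0.1258  0.2799 -1.7113] [-0.0619  0.0833  0.0155] 11.741471538272513 16.55 [0.4063 0.3673 0.1494]
```

View pics/m12.png

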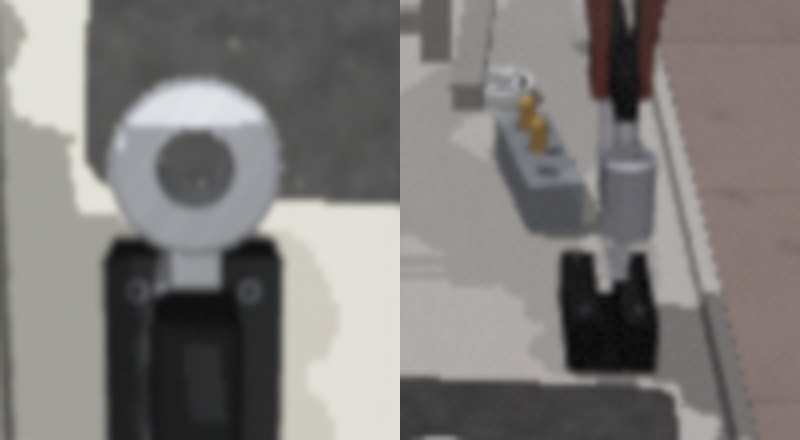

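The gate is lifted with no tilt: the knuckle is at the same pixel as before the lift. I'll move it over the pin and look through the hole.

```bash
python3 - <<'E'
from h import *
movel([.5742,.2807,.150],v=.15);wait(.3);P=snap("wrist","pics/w13.png");snap("side","pics/s13.png")
print(get_time(),tcp()[:3,3])
a=[cv2.resize(cv2.imread(f"pics/{n}.png")[y:y+110,x:x+100],None,fx=4,fy=4,interpolation=cv2.INTER_CUBIC) for n,x,y in(("w13",270,100),("s13",230,180))]
cv2.imwrite("pics/m13.png",np.hstack(a))
E
```

```text
18.3583 [0.5741 0.2809 0.1501]
```

View pics/m13.png

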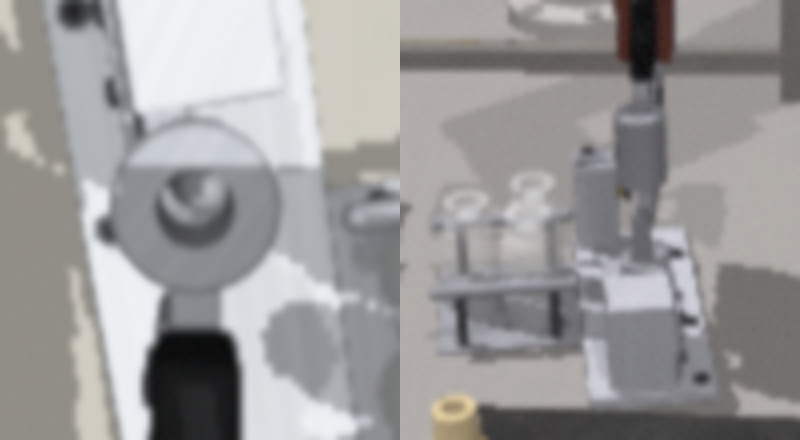

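```bash
python3 - <<'E'
from h import *
f=lambda u,v:(270+(u+.5)/4-.5,100+(v+.5)/4-.5)
P=np.load("pics/w13.npy")
print(atz("wrist",f(195,205),.1435,P),atz("wrist",f(203,189),.086,P))
crop("pics/w13.png",300,130,40,40,15,"pics/w13c.png")
g=lambda u,v:(230+(u-400+.5)/4-.5,180+(v+.5)/4-.5)
print(atz("side",g(641,118),.1435))
E
```

```text
[0.5741 0.3342 0.1435] [0.5756 0.3324 0.086 ]
[0.5719 0.3438 0.1435]
```

View pics/w13c.png

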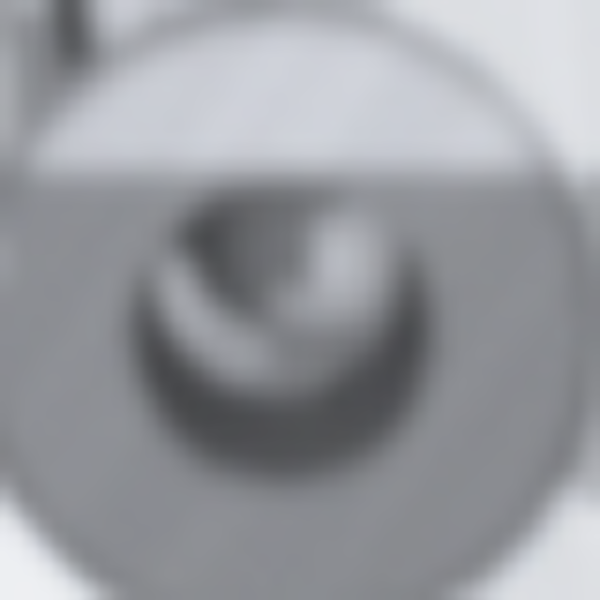

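Through the hole the pin head sits about 1.5 mm off in each axis, which is well inside the countersink. I'll correct by half of that and lower with force sensing.

```bash
python3 - <<'E'
from h import *
x,y=.5751,.2798
movel([x,y,.150],v=.05)
r=movel([x,y,.1155],v=.05,until_force=8);print(r,tcp()[:3,3],get_ft_force(),get_ft_torque())
if not r:
    r=movel([x,y,.1035],v=.03,until_force=10);wait(.1);print(r,tcp()[:3,3],get_ft_force(),get_ft_torque())
P=snap("wrist","pics/w14.png");snap("side","pics/s14.png");print(get_time())
a=[cv2.resize(cv2.imread(f"pics/{n}.png")[y:y+110,x:x+100],None,fx=4,fy=4,interpolation=cv2.INTER_CUBIC) for n,x,y in(("w14",270,100),("s14",230,180))]
cv2.imwrite("pics/m14.png",np.hstack(a))
E
```

```text
False [0.5753 0.2799 0.1156] [-0.8637 -0.1896 -2.3993] [-0.0666  0.0912  0.0341]
True [0.575  0.2793 0.1039] [ 0.2846 -1.5886  5.5313] [-0.0702  0.0664 -0.0499]
20.0667
```

View pics/m14.png

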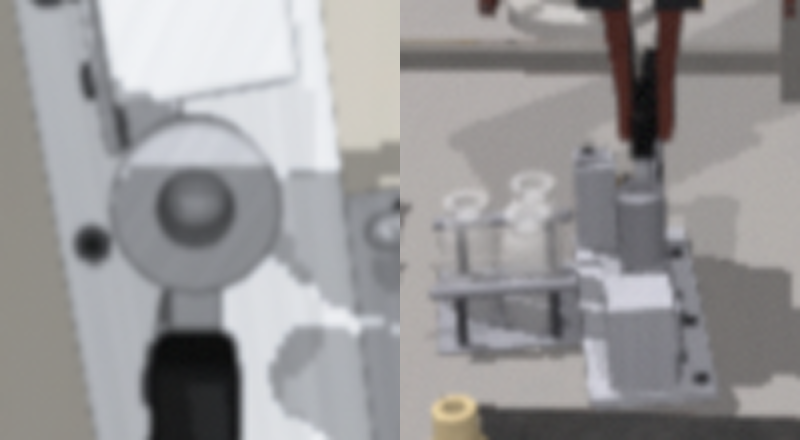

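The knuckle is seated: contact came at TCP z 0.104 against 0.1045 predicted, and the pin is concentric in the bore. Now I'll swing it shut in small steps while watching the forces.

```bash
cat >> h.py <<'E'
H=np.array([.575,.333]);D=.0537
def swing(th,z=.1037,v=.03,uf=None):
    t=np.radians(th); p=H+D*np.array([np.cos(t),np.sin(t)])
    return movel([p[0],p[1],z],frame=quat(t+np.pi/2),v=v,until_force=uf)
E
python3 - <<'E'
from h import *
for th in (-88,-86,-84.5,-83):
    r=swing(th,uf=12);T=tcp();print(th,r,T[:3,3],np.degrees(np.arctan2(T[1,0],T[0,0]))-90,get_ft_force(),get_ft_torque(),get_time())
    if r: break
snap("wrist","pics/w15.png");snap("side","pics/s15.png")
a=[cv2.resize(cv2.imread(f"pics/{n}.png")[y:y+110,x:x+100],None,fx=4,fy=4,interpolation=cv2.INTER_CUBIC) for n,x,y in(("w15",270,100),("s15",230,180))]
cv2.imwrite("pics/m15.png",np.hstack(a))
E
```

```text
-88 False [0.5769 0.2794 0.1039] -88.04461551627654 [-1.05   -1.3958  4.7536] [0.0022 0.3213 0.0349] 20.3167
-86 False [0.5786 0.2794 0.1039] -86.08381463308042 [-1.0489 -1.2763  6.4899] [-0.0015  0.4144  0.096 ] 20.5667
-84.5 False [0.58   0.2796 0.1039] -84.58794813492379 [-1.099  -1.1234  5.5073] [0.0854 0.513  0.0716] 20.8167
-83 False [0.5812 0.2797 0.1039] -83.10943807994254 [-1.8495 -0.9926  5.9107] [ 0.0615  0.6075 -0.0457] 21.0667
```

View pics/m15.png

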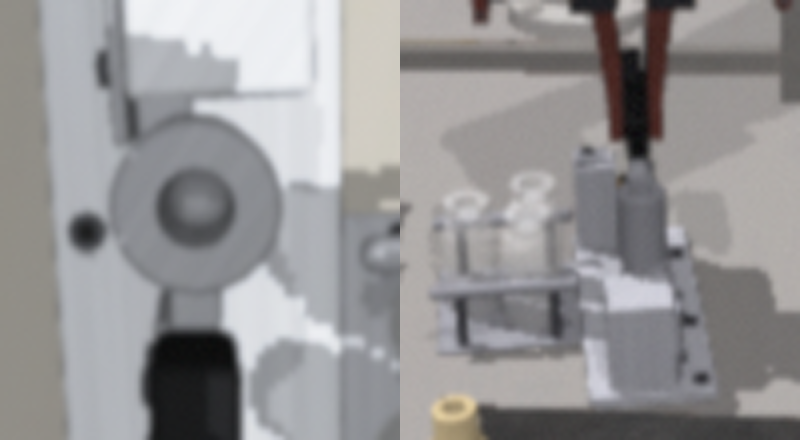

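```bash
python3 - <<'E'
from h import *
for th in (-82,-81.2,-80.5,-80.0):
    r=swing(th);wait(.2);T=tcp();print(th,r,T[:3,3],np.degrees(np.arctan2(T[1,0],T[0,0]))-90,get_ft_force(),get_ft_torque(),get_time())
snap("wrist","pics/w16.png");snap("side","pics/s16.png");snap("top","pics/t16.png")
a=[cv2.resize(cv2.imread(f"pics/{n}.png")[y:y+110,x:x+100],None,fx=4,fy=4,interpolation=cv2.INTER_CUBIC) for n,x,y in(("w16",270,100),("s16",230,180))]
cv2.imwrite("pics/m16.png",np.hstack(a))
crop("pics/w16.png",250,80,160,130,5,"pics/w16c.png")
crop("pics/t16.png",240,140,110,80,7,"pics/t16c.png")
E
```

```text
-82 False [0.5818 0.2798 0.1039] -82.13519841207888 [-3.2379 -1.7171  7.3438] [ 0.0225  0.7735 -0.2215] 21.6167
-81.2 False [0.5824 0.2798 0.1038] -81.34706274373733 [-3.4619 -2.0574  7.123 ] [-0.0941  0.8629 -0.296 ] 22.0667
-80.5 False [0.5828 0.2798 0.1038] -80.66058138668745 [-3.4414 -1.2124  7.7844] [-0.1379  0.9973 -0.3186] 22.5167
-80.0 False [0.5832 0.2798 0.1038] -80.16799066712733 [-4.7347 -1.5087  9.276 ] [-0.2462  1.1024 -0.5036] 22.9667
```

View pics/m16.png

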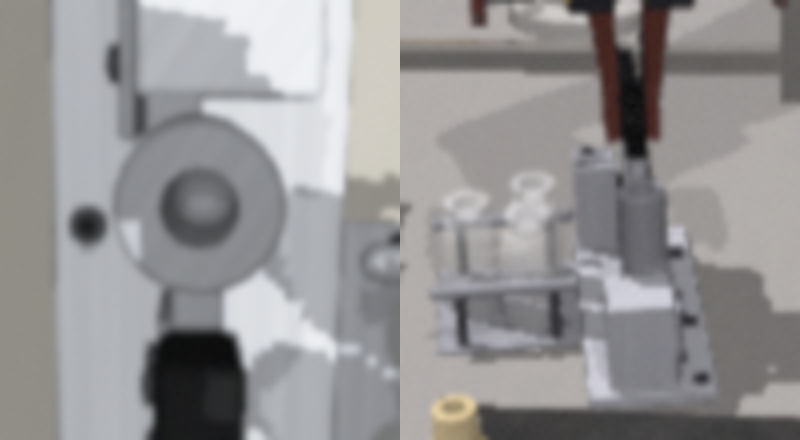

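View pics/w16c.png

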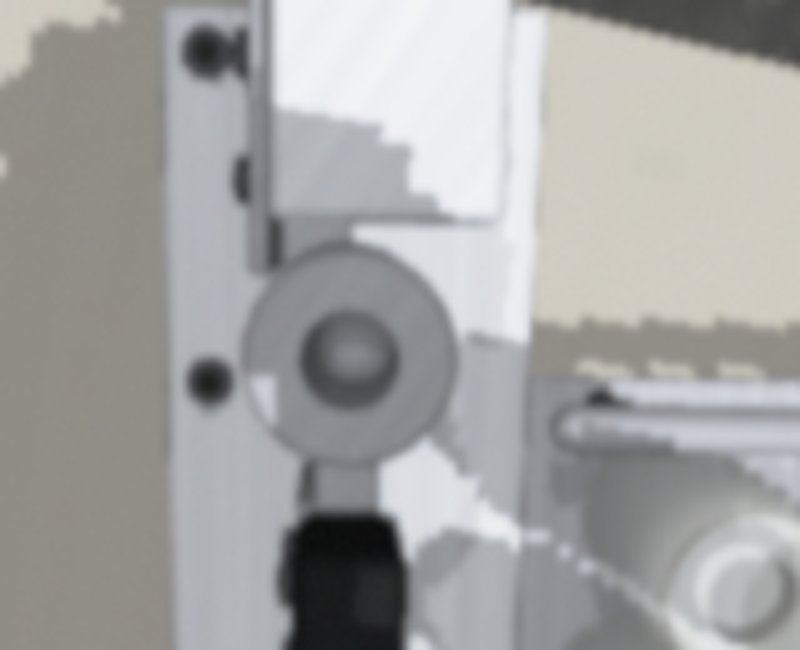

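View pics/t16c.png

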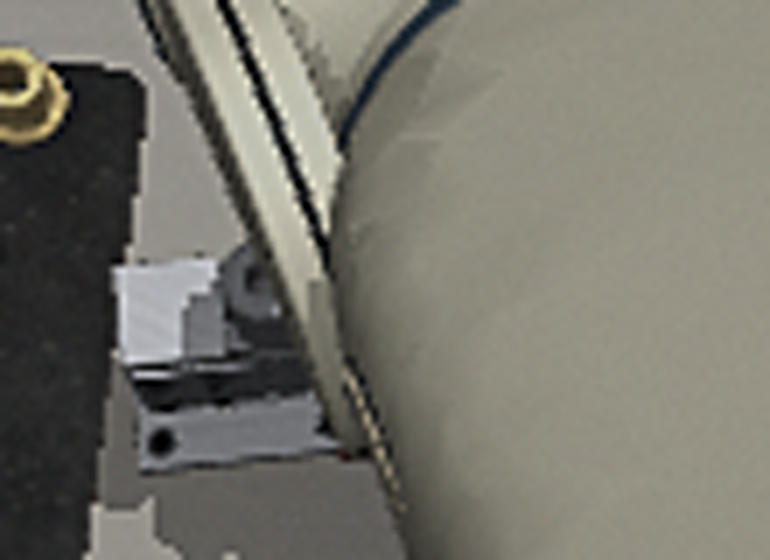

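```bash
python3 - <<'E'
from h import *
f=lambda u,v:(250+(u+.5)/5-.5,80+(v+.5)/5-.5)
P=np.load("pics/w16.npy")
y=lambda a,b:np.degrees(np.arctan2(*(b-a)[[1,0]]))
print("sill edge",y(atz("wrist",f(168,60),.008,P),atz("wrist",f(176,640),.008,P)))
I=np.linalg.inv(P)
k=atz("wrist",f(349,354),.098,P);print("knuckle in tool",(I@np.r_[k,1])[:3],"gate yaw",y(k,np.r_[tcp()[:2,3],0]))
T=tcp();print("tilt",np.degrees(np.arccos(-T[2,2])),get_grip_width()*88,get_ft_force(),get_ft_torque(),np.abs(get_qvel()).max())
read=read_camera("side");cv2.imwrite("pics/s17.png",read[:,:,::-1]);crop("pics/s17.png",240,180,140,110,5.5,"pics/s17c.png")
E
```

```text
sill edge -81.13258579300835
knuckle in tool [ 0.0004 -0.0536  0.0058] gate yaw -80.64674217265036
tilt 0.1419469305880761 11.495189429908788 [-4.2386 -2.1498  7.6157] [-0.1975  1.134  -0.4253] 0.0010514924284250268
```

View pics/s17c.png

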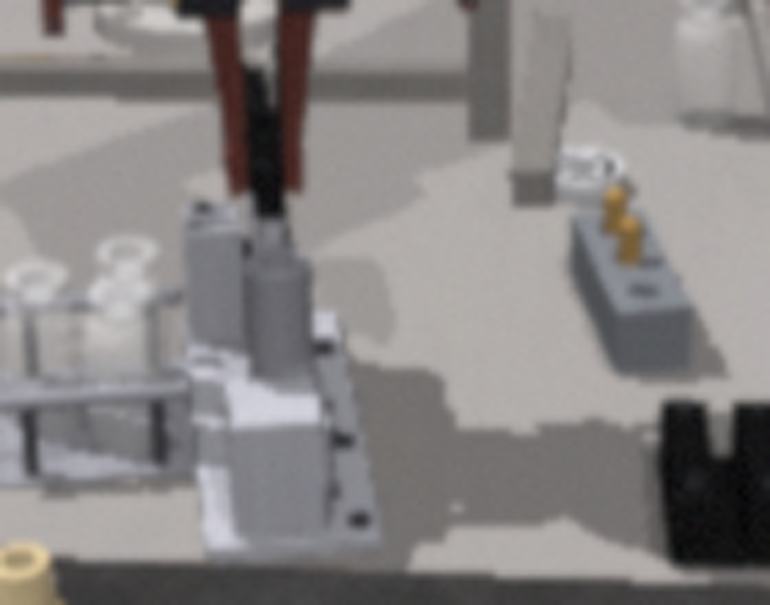

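The gate and sill yaws agree to about 0.5°, and the tool is upright and at rest. The buffer load works out at about 7 N from the wrist readings. The dowels are still in the block, so I'm handing in.

```bash
python3 - <<'E'
from h import *
print(get_time(),get_ft_force(),get_grip_width()*88); job_done(); print(get_time())
E
```

```text
23.1667 [-4.8516 -2.2726  8.7119] 12.178868917153508
the job is handed in; nothing more can be done
the job is handed in; nothing more can be done
```

I hung the gate and handed the job in at 23.2 s of the 58 s allowed, with the gripper still holding the gate shut on the buffer. No verdict was reported, so the results below come from my own last checks.

**What I did:** I took the steel pin from the block, stood it in the jamb bore and let go of it. I then lifted the gate from its rest, lowered its knuckle over the pin, and swung it shut.

**Last checks:**
- **Knuckle:** it met the jamb at TCP z 0.104, against 0.1045 predicted. The pin looked concentric through the bore.
- **Alignment:** gate yaw was −80.6° and the sill edge −81.1° in the wrist picture. Earlier sill estimates ran from −80.5° to −81.3°, so they agree within about 0.7°.
- **Upright and at rest:** the tool was tilted 0.14° and the joints were still. I judged the gate's own tilt only from that and the side picture.
- **Buffer:** from the wrist force and torque I worked out about 7 N, or 4.5–5 mm of travel. I did not measure the travel directly.
- **Grip:** the rail was still held at a jaw width of about 12 mm.
- **Dowels and bystanders:** both dowels still stood in the block, and the bearing was in place in the last side view. I did not compare the hex key or the vial with their start positions.

**Disagreements:** the cameras differed by about 2 mm throughout. Two side-camera fixes were much further out: pin y by 9 mm and knuckle y by 10 mm. I put those down to misread pixels and used the wrist camera instead.

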